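# Make up two kiln setting boards

### The job

Make up the two kiln setting boards from the stock: on the blue-striped board stand the terracotta drop ring flat inside the round outline with the amber glass blank centred flat on top of it, and the cream brick inside the rectangular outline, lengthwise like the outline; on the yellow-striped board lay the green glass blank inside the round outline and stand the orange brick inside the rectangular outline, lengthwise likewise. The bricks keep the side up that they have now. Set the glass down, do not drop it, and leave the violet glass, the grey brick and the white kiln post where they are.

Things in the scene. Friction and masses are not known exactly. Their poses are not given: they have to be found in the camera images.
- blue_board: Flat pale ceramic slab fixed to the bench, 130 mm (its x) by 210 mm (its y) and 12 mm thick, with a blue stripe along each of its two long edges. Origin at the centre of its underside; z up. Printed on its top, both centred at x = 0: a round black outline (inner diameter 86 mm) centred at y = +52 mm and a rectangular black outline (inner size about 108 mm along x by 62 mm along y) centred at y = -52 mm. The outlines are flat print.
- yellow_board: Flat pale ceramic slab fixed to the bench, 130 mm (its x) by 210 mm (its y) and 12 mm thick, with a yellow stripe along each of its two long edges. Origin at the centre of its underside; z up. Printed on its top, both centred at x = 0: a round black outline (inner diameter 86 mm) centred at y = -52 mm and a rectangular black outline (inner size about 108 mm along x by 62 mm along y) centred at y = +52 mm. The outlines are flat print.
- drop_ring_c (a point): Drop ring: a brown-red terracotta ring, outer diameter 66 mm, hole 36 mm, 25 mm high, about 120 g. This point is on its axis, 12.5 mm above its underside; z up. It lies flat and loose on the bench. Goes to the blue board.
- amber_glass_c (a point): Amber glass blank: a flat solid disc of orange-yellow glass, 58 mm in diameter, 14 mm thick, about 90 g. This point is at its centre, 7 mm above its underside; z up. It lies flat and loose on the bench. Goes on top of the drop ring.
- cream_brick_c (a point): Cream brick, a block 90 mm long (its x), 40 mm wide (its y), 45 mm high, with a dark round mark on each end. This point is at its centre, 22.5 mm above its underside; z up. It stands loose on the bench. Mass about 110 g. Goes to the blue board.
- green_glass_c (a point): Green glass blank: a flat solid disc of green glass, 58 mm in diameter, 14 mm thick, about 90 g. This point is at its centre, 7 mm above its underside; z up. It lies flat and loose on the bench. Goes to the yellow board.
- orange_brick_c (a point): Orange brick, a block 90 mm long (its x), 40 mm wide (its y), 45 mm high, with a dark round mark on each end. This point is at its centre, 22.5 mm above its underside; z up. It stands loose on the bench. Mass about 320 g. Goes to the yellow board.
- violet_glass_c (a point): Violet glass blank: a flat solid disc of violet glass, 58 mm in diameter, 14 mm thick, about 90 g. This point is at its centre, 7 mm above its underside; z up. It lies flat and loose on the bench. Stays where it is.
- grey_brick_c (a point): Dark grey brick, a block 90 mm long (its x), 40 mm wide (its y), 45 mm high, with a dark round mark on each end. This point is at its centre, 22.5 mm above its underside; z up. It stands loose on the bench. Mass about 400 g. Stays where it is.
- kiln_post_c (a point): White ceramic tube (kiln post) standing upright, outer diameter 40 mm, bore 20 mm, 50 mm high, about 100 g. This point is on its axis, 25 mm above its underside. It is loose and stays where it is.
Not all that is in view belongs to the job. What is meant by the part that bears green_glass_c is not black or brown, and is the smaller of those in its own colour.

How it is judged:
At the end, for the whole second after the job is handed in: Ring within 12 mm and green glass within 15 mm of their round outlines' centres, amber glass flat on the ring within 10 mm of its axis, bricks upright within 13 mm (per board axis) and 0.3 rad of their rectangles, all flat on the right board, released and at rest (under 0.02 m/s) (x of drop_ring_c in the frame of blue_board between -0.012 and 0.012 m and y of drop_ring_c in the frame of blue_board between 0.04 and 0.064 m and z of drop_ring_c in the frame of blue_board between 0.0195 and 0.0295 m and angle between each of drop_ring_c, amber_glass_c, cream_brick_c, green_glass_c, orange_brick_c's own z axis and vertical below 0.1 rad and horizontal distance between amber_glass_c and drop_ring_c below 0.01 m and z of amber_glass_c in the frame of drop_ring_c between 0.0155 and 0.0235 m and x of cream_brick_c in the frame of blue_board between -0.013 and 0.013 m and y of cream_brick_c in the frame of blue_board between -0.065 and -0.039 m and z of cream_brick_c in the frame of blue_board between 0.0295 and 0.0395 m and angle between the x axis of cream_brick_c and the x axis of blue_board, either way round below 0.3 rad and x of green_glass_c in the frame of yellow_board between -0.015 and 0.015 m and y of green_glass_c in the frame of yellow_board between -0.067 and -0.037 m and z of green_glass_c in the frame of yellow_board between 0.014 and 0.024 m and x of orange_brick_c in the frame of yellow_board between -0.013 and 0.013 m and y of orange_brick_c in the frame of yellow_board between 0.039 and 0.065 m and z of orange_brick_c in the frame of yellow_board between 0.0295 and 0.0395 m and angle between the x axis of orange_brick_c and the x axis of yellow_board, either way round below 0.3 rad and linear speed of each of drop_ring, amber_glass, cream_brick, green_glass, orange_brick below 0.02 m/s); the robot touches nothing.
It fails at once if the violet glass is moved from its place (by more than 20 mm) (distance of violet_glass_c from where it was at the start of the episode above 0.02 m).
It fails at once if the grey brick is moved from its place (by more than 20 mm) (distance of grey_brick_c from where it was at the start of the episode above 0.02 m).
It fails at once if the white kiln post is moved from its place (by more than 20 mm) (distance of kiln_post_c from where it was at the start of the episode above 0.02 m).
It fails at once if the amber glass is dropped (falls freely more than about 25 mm) (linear speed of amber_glass above 0.7 m/s and not (contact force between amber_glass and the fingers above 0.2 N)).
It fails at once if the green glass is dropped (falls freely more than about 25 mm) (linear speed of green_glass above 0.7 m/s and not (contact force between green_glass and the fingers above 0.2 N)).
It also fails if it takes over 115 s, if anything falls off the work surface, if the arm or the gripper's body presses on something with over 40 N, if the wrist force passes 120 N, or if a joint passes its speed limit or range.

### The arm

A 6-joint arm with a two-finger parallel gripper is mounted at the origin on the work surface. World frame = base frame: x ahead of the robot, y to its left, z up, the work surface at z = 0. Lengths are in m, angles in rad, forces in N, time in s.
With the tool pointing down it reaches from about 0.325 to 0.875 m from the base axis. Payload 4.4 kg.
Tool frame: the origin (TCP) lies at the very end of the fingers, on their centre line; the grasp point (between the pads) lies 19 mm behind it (r.hold_point_z is the distance from the TCP to the grasp point, in m); z points along the fingers, x is the direction in which the jaws open and shut, and the axes are right-handed (so a half turn about z gives the same grasp; the last joint's range is limited). The gripper opens to 85 mm and grips with 20 to 120 N. Pads are 22 mm wide; open, the fingers measure 114 mm over their backs; the gripper's body (76 mm by 85 mm) begins 54 mm behind the grasp point. The pads swing forward as they close: fully open they stand 13 mm farther back than shut.
Start: joints at [1.107, 0.207, 1.542, -0, 1.393, -0.15], TCP at [0.177, 0.547, 0.211] pointing down, gripper open.
Joint ranges: [-2.73, 2.73], [-0.86, 2.22], [0.23, 2.46], [-1.11, 4.25], [0.08, 2.63], [-2.82, 2.82]. Speed limits (rad/s): [2.79, 2.79, 3.14, 3.14, 3.14, 3.14].

### API

Orientations are given as a unit quaternion [x, y, z, w].
In Python, from plant import r gives the robot as it stands.
- The arm moves only by the shell command python3 -m handwheel 'ROWS' [FORCE]. ROWS is a JSON object of lists of equal length, an entry for each row: "offset": the shift along the world's x, y, z in mm, a list of three; "angular": the turn, a rotation vector about the world's x, y, z in rad, a list of three; "jaw": the closure in counts, from 0 (fully open) to 255 (shut). In form: {"offset": [[tx, ty, tz], ...], "angular": [[rx, ry, rz], ...], "jaw": [jaw, ...]}. A call has 1 to 12 rows; each row shifts and turns the commanded pose from where the row before left it; what a row does not reach is not made up. A row lasts 1/10 s, in which the tool goes at most 50 mm and 8.59 degrees, less where a joint would pass 70% of its speed; a pose out of reach is approached as far as the arm can. A call is refused whole if a number of a shift passes 50 or a number of a turn 0.15, either way. A call with a gripper value outside its range is refused whole. The fingers move at their own pace and stop on an object; FORCE is the grip in N (left out, the last holds). Time passes only in rows, so rows that do not move let the fingers close. It gives the time, the measured TCP pose, the force and the opening at its end, in the units of the state.
- r.state(): the state, without advancing time (a new reading comes with each control period).
- r.get_image(name): name is "scene" or "side" or "wrist"; returns the picture (420x560x3 uint8, blue, green, red); there is no depth.
- r.camera_info(name): a dict with "fx", "fy", "cx", "cy" (pixels), "D" ([k1, k2, p1, p2, k3] as OpenCV has them; the pictures are not rectified), "R" (3x3) and "t" (3): a world point X has camera coordinates R X + t; the wrist camera has in their place "mount" (4x4, takes a point from camera to tool coordinates, whose origin is the TCP and whose axes are the tool frame's). Camera axes: x right, y down, z forward; pixel columns grow to the right and rows downward; lengths in m; the calibration is good to about 2 mm. A picture is of the moment at which its call begins: read the wrist's pose just before it. camera_info takes no time and is no camera call.
- r.close_job(): hands the job in, once; it reports no verdict.
Trained networks look in the newest picture that a camera, given by its name, has taken for a name from the list of things; names that differ only in an ending like _2 or _b are one class to them, and where a whole thing is asked for, a point or a joint stands for the part that bears it (a point fixed in the world has none). Each returns a list of dicts, best first, with "conf" (0 to 1); they miss things now and then, are a little off and sometimes report something else, mostly with a low value. They report only what shows in the picture. A call takes as long as a camera call. They do not tell look-alikes from the thing itself.
- r.trace(camera, query): "mask" (420x560 bool, what is visible of it) and "uv" ([column, row] in pixels, amid what is visible of it).
- r.pinpoint(camera, query): "uv" ([column, row] in pixels: a listed point, or the origin of a listed thing).
The state is a dict: "time_s": time; "qpos": joint angles; "dq": joint speeds; "tau": joint torques, N m; "ee_pos": TCP position; "tool_rot": TCP orientation; "force": force on the tool from outside, world axes, zero at the start; "ft_torque": the same for the moment, N m; "width": finger opening in m.
Only numpy, scipy, OpenCV 4.12 (cv2) and the standard library are available. Lean on these libraries where they do the work, as an engineer would, in place of code of your own. Each camera call takes 0.05 s, during which the arm holds its last target. There are 200 camera calls.

## Working session

There is one attempt and no reset: what is moved stays moved. The work goes in short steps, Python scripts to look and compute and a shell command to move; the robot and the scene stay as the last step left them, time stands still between calls to the robot, and variables do not carry over. Pictures are saved under pics/ and viewed, about 12 in all and at most 16, crops included, and the job is handed in when it is done.

```bash
mkdir -p pics; ls
python3 - <<'E'
from plant import r
import cv2,numpy as np
s=r.state();print(s['time_s'],s['ee_pos'],s['tool_rot'],s['width'])
for n in("scene","side","wrist"):
    cv2.imwrite(f"pics/{n}0.png",r.get_image(n)); c=r.camera_info(n); print(n,{k:np.round(v,3).tolist() for k,v in c.items()})
E
```

```text
pics
0.0 [0.17713335 0.54619759 0.20959156] [ 8.08911697e-01  5.87929021e-01 -1.02166888e-03  5.37975572e-04] 0.08526082518083236
scene {'fx': 459.471, 'fy': 459.471, 'cx': 277.31, 'cy': 210.492, 'D': [0.042, 0.0, 0.0, 0.0, 0.0], 'R': [[-0.834, 0.552, 0.0], [0.393, 0.593, -0.703], [-0.388, -0.586, -0.712]], 't': [0.404, -0.115, 1.463]}
side {'fx': 454.842, 'fy': 454.842, 'cx': 280.877, 'cy': 205.142, 'D': [-0.034, 0.0, 0.0, 0.0, 0.0], 'R': [[0.856, -0.516, -0.021], [-0.361, -0.569, -0.739], [0.369, 0.64, -0.674]], 't': [-0.413, 0.163, 1.137]}
wrist {'fx': 372.793, 'fy': 372.793, 'cx': 277.8, 'cy': 203.802, 'D': [-0.078, 0.0, 0.0, 0.0, 0.0], 'mount': [[1.0, -0.0, 0.001, -0.0], [-0.0, 0.949, 0.316, -0.081], [-0.001, -0.316, 0.949, -0.164], [0.0, 0.0, 0.0, 1.0]]}
```

View pics/scene0.png

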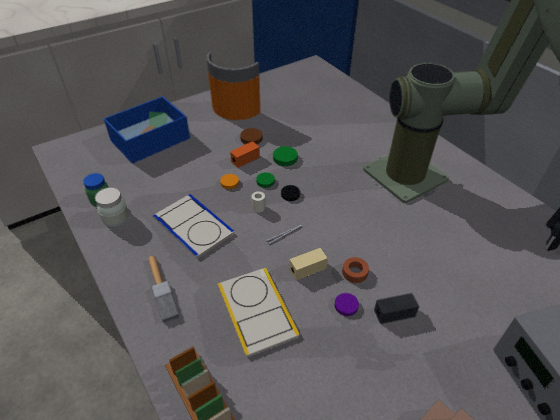

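View pics/side0.png

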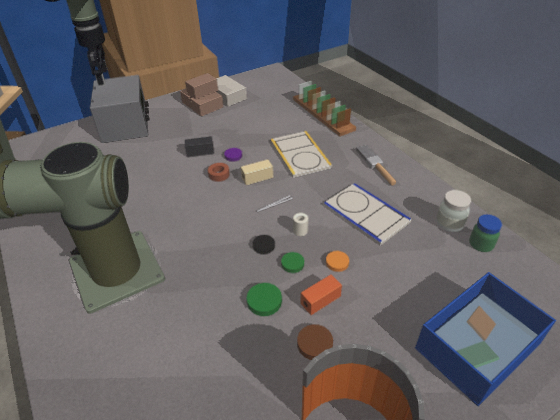

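Look-alikes, scene pixels:
- Green discs: small (266,180) and large (286,156). I choose the small one. The black (290,193) and brown (251,136) discs are excluded.
- Amber disc: (230,182).
- Bricks: orange (245,155), cream (309,263), grey (397,308).
- Terracotta ring: (356,270), as opposed to the brown disc (251,136).

Next I measure by fitting silhouettes in both fixed views.

```bash
cat > h.py <<'E'
from plant import r
import cv2,numpy as np
from scipy.optimize import minimize
a=np.linspace(0,2*np.pi,40,endpoint=False)
def disc(d,h): return np.array([[d/2*np.cos(t),d/2*np.sin(t),z] for t in a for z in(-h/2,h/2)])
def box(x,y,h): return np.array([[i*x/2,j*y/2,k*h/2] for i in(-1,1) for j in(-1,1) for k in(-1,1)])
M={'drop_ring_c':disc(.066,.025),'amber_glass_c':disc(.058,.014),'green_glass_c':disc(.058,.014),'violet_glass_c':disc(.058,.014),
'kiln_post_c':disc(.04,.05),'blue_board':box(.13,.21,.012),'yellow_board':box(.13,.21,.012)}
for n in('cream','orange','grey'): M[n+'_brick_c']=box(.09,.04,.045)
def cam(n):
    c=r.camera_info(n); K=np.array([[c['fx'],0,c['cx']],[0,c['fy'],c['cy']],[0,0,1]]); return c,K,np.array(c['D'],float)
def RT(n,s=None):
    c,K,D=cam(n)
    if 'R' in c: return np.array(c['R'],float),np.array(c['t'],float),K,D
    from scipy.spatial.transform import Rotation as Ro
    s=s or r.state(); T=np.eye(4);T[:3,:3]=Ro.from_quat(s['tool_rot']).as_matrix();T[:3,3]=s['ee_pos']
    I=np.linalg.inv(T@np.array(c['mount'])); return I[:3,:3],I[:3,3],K,D
def proj(P,v): return cv2.projectPoints(np.asarray(P,float).reshape(-1,3),cv2.Rodrigues(v[0])[0],v[1],v[2],v[3])[0].reshape(-1,2)
def ray(uv,v,z):
    p=cv2.undistortPoints(np.array([[uv]],float),v[2],v[3]).ravel(); d=v[0].T@np.array([p[0],p[1],1]); o=-v[0].T@v[1]
    return o+d*(z-o[2])/d[2]
S=4
def hullimg(P,v):
    im=np.zeros((420,560),np.uint8); q=cv2.convexHull(proj(P,v).astype(np.float32))
    cv2.fillConvexPoly(im,np.round(q*16).astype(np.int32),1,shift=4); return im>0
def pose(m,p): 
    c,s=np.cos(p[3]),np.sin(p[3]); return m@np.array([[c,-s,0],[s,c,0],[0,0,1]]).T+p[:3]
def fill(m):
    cs=cv2.findContours(m.astype(np.uint8),0,2)[0]; c=max(cs,key=cv2.contourArea); o=np.zeros((420,560),np.uint8)
    cv2.drawContours(o,[c],-1,1,-1); return o>0
def fit(name,obs,p0s):
    """obs: list of (mask,view); best x,y,z,yaw over the starts"""
    def cost(p):
        q=pose(M[name],p); e=0
        for m,v in obs:
            h=hullimg(q,v); e+=1-(h&m).sum()/max(1,(h|m).sum())
        return e
    best=None
    for p0 in p0s:
        sim=np.vstack([p0]+[np.array(p0)+d for d in np.diag([.015,.015,.01,.25])])
        o=minimize(cost,p0,method='Nelder-Mead',options=dict(initial_simplex=sim,maxiter=250,xatol=2e-4,fatol=1e-4))
        if best is None or o.fun<best.fun: best=o
    return best.x,best.fun
E
cat > m.py <<'E'
from h import *
import json
near={'drop_ring_c':((356,270),(219,172)),'amber_glass_c':((230,182),(338,261)),'green_glass_c':((266,180),(293,262)),'violet_glass_c':((347,304),(233,155)),'kiln_post_c':((258,202),(301,225)),
'blue_board':((194,225),(367,212)),'yellow_board':((258,310),(300,154)),'cream_brick_c':((309,263),(257,172)),'orange_brick_c':((245,155),(322,294)),'grey_brick_c':((397,308),(200,147))}
out={}
for n in("scene","side"): cv2.imwrite(f"pics/{n}.png",r.get_image(n))
for k in near:
    obs=[]
    for i,n in enumerate(("scene","side")):
        L=[d for d in r.trace(n,k) if np.hypot(*(np.array(d['uv'])-near[k][i]))<14]
        if L: obs.append((fill(L[0]['mask']),RT(n)))
        else: print(k,n,'missed')
    if not obs: continue
    hz=np.ptp(M[k][:,2])/2
    p=ray(near[k][0],RT("scene"),hz)
    yaws=[0] if 'glass' in k or 'ring' in k or 'post' in k else [0,.75,1.5,2.3]
    x,f=fit(k,obs,[[*p,y] for y in yaws]); out[k]=x.tolist(); print(k,np.round(x,4),'cost',round(f,3),'h',hz, 'reach',round(np.hypot(*x[:2]),3))
json.dump(out,open('m.json','w'))
E
python3 m.py
python3 - <<'E'
import cv2,numpy as np
a=cv2.imread('pics/scene.png')[110:350,140:430];b=cv2.imread('pics/side.png')[120:350,170:420]
cv2.imwrite('pics/crop1.png',np.vstack([cv2.resize(a[20:110,60:170],(560,400))[:300],cv2.resize(b[90:230,60:200],(560,300))]))
E
```

```text
drop_ring_c [0.3826 0.2082 0.0118 0.2087] cost 0.179 h 0.0125 reach 0.436
amber_glass_c [ 0.4815 -0.2722  0.0078  0.1555] cost 0.321 h 0.007 reach 0.553
green_glass_c [ 0.3864 -0.2163  0.0026  0.1189] cost 0.152 h 0.007 reach 0.443
violet_glass_c [0.4641 0.2743 0.0067 0.1818] cost 0.225 h 0.007 reach 0.539
kiln_post_c [ 0.4648 -0.1292  0.024   0.2268] cost 0.201 h 0.025 reach 0.482
blue_board [ 0.6573 -0.1684  0.0047  0.1746] cost 0.078 h 0.006 reach 0.678
yellow_board [0.6531 0.1655 0.0039 2.9723] cost 0.095 h 0.006 reach 0.674
cream_brick_c [ 0.4772  0.1346  0.0213 -0.1369] cost 0.183 h 0.0225 reach 0.496
orange_brick_c [ 0.3831 -0.3418  0.0222  3.2345] cost 0.179 h 0.0225 reach 0.513
grey_brick_c [0.3828 0.3549 0.0195 2.8349] cost 0.207 h 0.0225 reach 0.522
```

View pics/crop1.png

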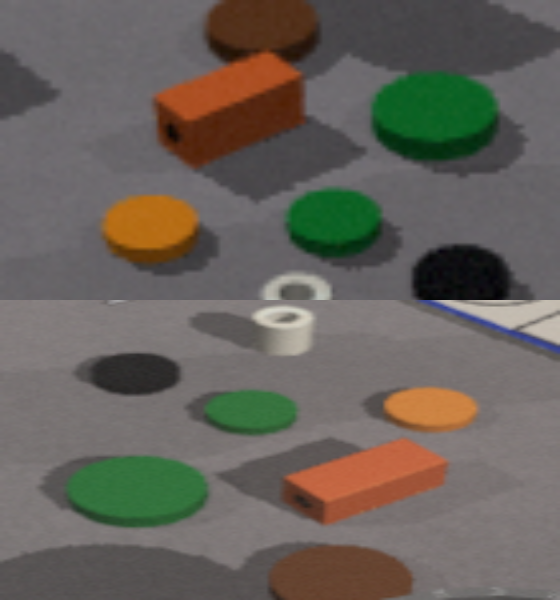

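View pics/wrist0.png

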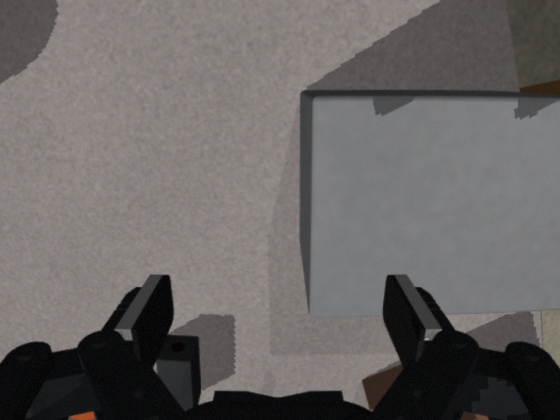

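The crop shows the small green disc beside a larger green one. The orange brick and amber disc are both clear, and the fitted heights agree with the text. First move: hover over the ring.

```bash
python3 -m handwheel '{"offset":[[23,-37,0],[23,-38,0],[23,-38,0],[23,-38,0],[23,-38,0],[23,-38,0],[23,-38,0],[23,-38,0],[22,-35,0],[0,0,0]],"angular":[[0,0,0],[0,0,0],[0,0,0],[0,0,0],[0,0,0],[0,0,0],[0,0,0],[0,0,0],[0,0,0],[0,0,0]],"jaw":[0,0,0,0,0,0,0,0,0,0]}' 40
cat > w.py <<'E'
# wrist measurement: python3 w.py name x y z yaw  -> refined x,y at fixed height; tool yaw
from h import *
import sys
from scipy.spatial.transform import Rotation as Ro
def look(k,p,pic=None):
    s=r.state(); v=RT("wrist",s); im=r.get_image("wrist")
    X=Ro.from_quat(s['tool_rot']).as_matrix()
    print('t',round(s['time_s'],2),'tcp',np.round(s['ee_pos'],4),'yaw',round(np.arctan2(X[1,0],X[0,0]),3),'tilt',np.round(X[:2,2],4),'w',round(s['width'],4),'F',np.round(s['force'],1))
    L=[d for d in r.trace("wrist",k) if d['conf']>.2]
    uv=proj([p[:3]],v)[0]; L.sort(key=lambda d:np.hypot(*(np.array(d['uv'])-uv)))
    if not L: print('missed'); return
    m=fill(L[0]['mask']); print('exp uv',uv.round(),'got',np.round(L[0]['uv']),round(L[0]['conf'],2))
    h=M[k]
    def c(q):
        g=hullimg(pose(h,[q[0],q[1],p[2],q[2]]),v); return 1-(g&m).sum()/(g|m).sum()
    q0=[*p[:2],p[3]]
    o=minimize(c,q0,method='Nelder-Mead',options=dict(initial_simplex=[q0]+[list(np.array(q0)+d) for d in np.diag([.01,.01,.15])],xatol=1e-4,fatol=1e-4))
    x=o.x; d=(np.array([x[0],x[1]])-s['ee_pos'][:2])*1000
    print(k,'xy',x[:2].round(4),'yaw',round(x[2],3),'cost',round(o.fun,3),'TCP->obj mm',d.round(1))
    if pic:
        g=hullimg(pose(h,[x[0],x[1],p[2],x[2]]),v); cv2.drawContours(im,cv2.findContours(g.astype(np.uint8),0,2)[0],-1,(255,0,255),1); cv2.imwrite(pic,im)
    return x
if __name__=="__main__": look(sys.argv[1],[float(a) for a in sys.argv[2:6]],sys.argv[6] if len(sys.argv)>6 else None)
E
python3 w.py drop_ring_c .3826 .2082 .0125 0 pics/w1.png; python3 w.py cream_brick_c .4772 .1346 .0225 -.137;python3 - <<'E'
from h import *
v=RT('scene');u=RT('side')
for a,b in(((290,191),(264,242)),((251,135),(315,340)),((286,155),(265,297))): print(ray(a,v,.01).round(3),ray(b,u,.01).round(3))
E
```

```text
time_s: 2.25
ee_pos: [0.386, 0.2053, 0.2112]
tool_rot: [0.811, 0.585, 0.0, 0.001]
force: [-0.6, 1.2, -0.2]
width: 0.0852
t 2.25 tcp [0.386  0.2053 0.2112] yaw 1.25 tilt [ 0.002  -0.0014] w 0.0852 F [-0.6  1.2 -0.2]
exp uv [279. 161.] got [285. 178.] 0.81
drop_ring_c xy [0.3836 0.2104] yaw 0.054 cost 0.039 TCP->obj mm [-2.4  5.1]
t 2.35 tcp [0.3838 0.2084 0.2109] yaw 1.254 tilt [-0.0002  0.0006] w 0.0856 F [0.8 0.3 0.2]
exp uv [239. 271.] got [238. 273.] 0.82
cream_brick_c xy [0.4784 0.1344] yaw -0.184 cost 0.069 TCP->obj mm [ 94.6 -74. ]
[ 0.354 -0.127  0.01 ] [ 0.358 -0.122  0.01 ]
[ 0.305 -0.436  0.01 ] [ 0.31  -0.429  0.01 ]
[ 0.266 -0.278  0.01 ] [ 0.274 -0.275  0.01 ]
```

View pics/w1.png

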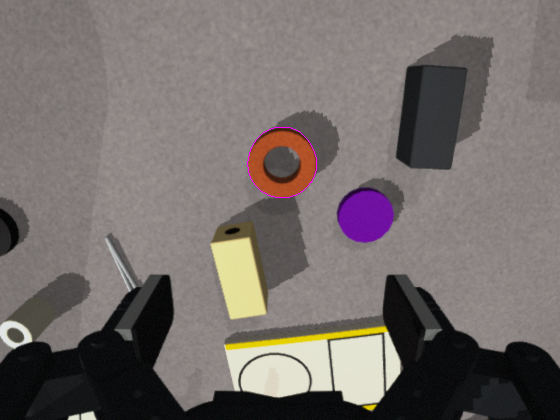

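The wrist view shows the ring at (282,163) with the fit outline on it, the cream brick at (240,270) and violet at (365,215). The arm was still settling, so I read once more before descending.

```bash
for i in 1 2; do python3 w.py drop_ring_c .3826 .2082 .0125 0; done; python3 w.py cream_brick_c .4772 .1346 .0225 -.137
```

```text
t 2.45 tcp [0.383  0.2096 0.2107] yaw 1.258 tilt [-0.0004  0.0004] w 0.0851 F [-0.  -0.4  0.4]
exp uv [276. 166.] got [283. 183.] 0.9
drop_ring_c xy [0.3829 0.2096] yaw 0.003 cost 0.065 TCP->obj mm [-0.1 -0. ]
t 2.55 tcp [0.3828 0.21   0.2107] yaw 1.259 tilt [-0.0003  0.0002] w 0.0855 F [ 0.9 -0.   1. ]
exp uv [276. 166.] got [284. 183.] 0.56
drop_ring_c xy [0.3834 0.2103] yaw 0.103 cost 0.04 TCP->obj mm [0.6 0.3]
t 2.65 tcp [0.3828 0.2099 0.2107] yaw 1.259 tilt [-0.0002  0.0001] w 0.0856 F [ 0.1 -0.   0.6]
exp uv [237. 272.] got [236. 270.] 0.88
cream_brick_c xy [0.4768 0.1344] yaw -0.176 cost 0.07 TCP->obj mm [ 93.9 -75.5]
```

```bash
python3 -m handwheel '{"offset":[[0,0,-40],[0,0,-45],[0,0,-45],[0,0,-40],[0,0,-25],[0,0,-12],[0,0,0],[0,0,0],[0,0,0],[0,0,0],[0,0,0],[0,0,0]],"angular":[[0,0,0],[0,0,0],[0,0,0],[0,0,0],[0,0,0],[0,0,0],[0,0,0],[0,0,0],[0,0,0],[0,0,0],[0,0,0],[0,0,0]],"jaw":[0,0,0,0,0,0,0,255,255,255,255,255]}' 40
```

```text
time_s: 3.95
ee_pos: [0.384, 0.2091, 0.0044]
tool_rot: [0.809, 0.588, 0.001, 0.0]
force: [0.2, 0.9, 0.6]
width: 0.0123
```

Run:
```python
from h import *
cv2.imwrite('pics/w2.png',np.hstack([cv2.resize(r.get_image('wrist'),(400,300)),cv2.resize(r.get_image('side')[100:250,120:320],(400,300))])); s=r.state(); print(s['width'],s['ee_pos'],s['force'])
```

```text
0.00019405253085618695 [0.38370757 0.20897425 0.00407624] [-0.41384124  0.51389102  0.38604192]
```

View pics/w2.png

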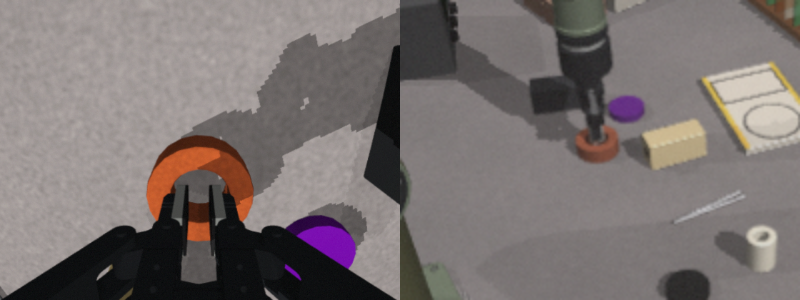

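The fingers shut inside the ring's hole: the ring at (200,190) in the left panel surrounds them. They must have ridden over its top. I'll lift out, open and re-measure.

```bash
python3 -m handwheel '{"offset":[[0,0,20],[0,0,40],[0,0,45],[0,0,45],[0,0,0],[0,0,0],[0,0,0],[0,0,0]],"angular":[[0,0,0],[0,0,0],[0,0,0],[0,0,0],[0,0,0],[0,0,0],[0,0,0],[0,0,0]],"jaw":[255,255,255,0,0,0,0,0]}' 40;  for i in 1 2; do python3 w.py drop_ring_c .3826 .2082 .0125 0 pics/w3.png; done
python3 - <<'E'
from h import *
obs=[]
for n in("scene","side"):
    r.get_image(n); L=r.trace(n,'drop_ring_c'); print([(np.round(d['uv']),round(d['conf'],2)) for d in L])
E
```

```text
time_s: 4.85
ee_pos: [0.3819, 0.2084, 0.1518]
tool_rot: [0.809, 0.588, -0.002, -0.001]
force: [-0.0, -0.7, -0.7]
width: 0.0724
t 4.85 tcp [0.3819 0.2084 0.1518] yaw 1.257 tilt [-0.0041 -0.0013] w 0.0724 F [-0.  -0.7 -0.7]
exp uv [278. 183.] got [283. 200.] 0.69
drop_ring_c xy [0.3836 0.2101] yaw -0.097 cost 0.044 TCP->obj mm [1.7 1.7]
t 4.95 tcp [0.3823 0.2085 0.1521] yaw 1.257 tilt [-0.0035 -0.0011] w 0.0848 F [-0.1 -0.2  1.3]
exp uv [278. 182.] got [285. 199.] 0.75
drop_ring_c xy [0.3833 0.2104] yaw 0.05 cost 0.019 TCP->obj mm [1.  1.9]
[(array([357., 268.]), 0.79)]
[(array([217., 170.]), 0.75), (array([258., 170.]), 0.56)]
```

View pics/w3.png

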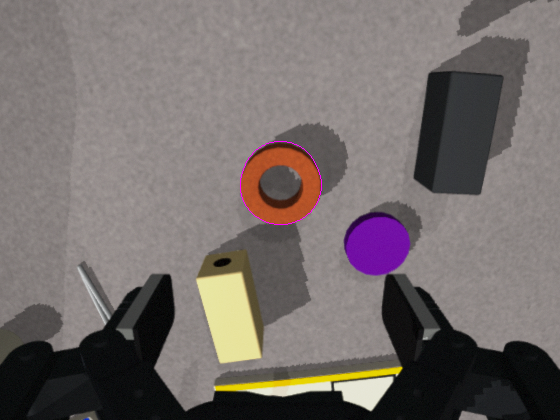

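```bash
python3 -m handwheel '{"offset":[[1,1,-40],[0,0,-45],[0,0,-35],[0,0,-20],[0,0,-8],[0,0,0],[0,0,0],[0,0,0]],"angular":[[0,0,0],[0,0,0],[0,0,0],[0,0,0],[0,0,0],[0,0,0],[0,0,0],[0,0,0]],"jaw":[0,0,0,0,0,0,0,0]}' 40
python3 -m handwheel '{"offset":[[0,0,0],[0,0,0],[0,0,0]],"angular":[[0,0,0],[0,0,0],[0,0,0]],"jaw":[40,40,40]}' 40
python3 -c "
from h import *
cv2.imwrite('pics/w4.png',r.get_image('wrist'))"
python3 -m handwheel '{"offset":[[0,0,0],[0,0,0],[0,0,0]],"angular":[[0,0,0],[0,0,0],[0,0,0]],"jaw":[75,75,75]}' 40
```

```text
time_s: 6.05
ee_pos: [0.3862, 0.2105, 0.0073]
tool_rot: [0.809, 0.588, 0.002, 0.001]
force: [0.1, -0.4, 1.0]
width: 0.0855
time_s: 6.35
ee_pos: [0.3849, 0.21, 0.0063]
tool_rot: [0.809, 0.588, 0.001, 0.0]
force: [-0.8, -0.5, 0.4]
width: 0.0721
time_s: 6.7
ee_pos: [0.3844, 0.2099, 0.0057]
tool_rot: [0.809, 0.588, -0.0, -0.0]
force: [-0.6, 0.0, -0.1]
width: 0.0605
```

View pics/w4.png

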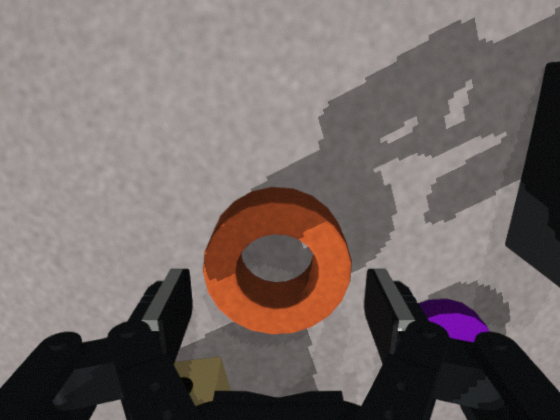

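The pads sit about 25–30 mm behind the stated TCP: rows 270–350 at 72 mm opening give a depth of 0.15 m. This explains why they closed to 60 mm above the ring. I'll open, lower carefully while watching the force, then close.

```bash
python3 -m handwheel '{"offset":[[0,0,0],[0,0,0],[0,0,-5],[0,0,-5],[0,0,0]],"angular":[[0,0,0],[0,0,0],[0,0,0],[0,0,0],[0,0,0]],"jaw":[0,0,0,0,0]}' 40
python3 -m handwheel '{"offset":[[0,0,-4],[0,0,-3],[0,0,0],[0,0,0]],"angular":[[0,0,0],[0,0,0],[0,0,0],[0,0,0]],"jaw":[0,0,0,0]}' 40
python3 -m handwheel '{"offset":[[0,0,0],[0,0,0],[0,0,0],[0,0,0]],"angular":[[0,0,0],[0,0,0],[0,0,0],[0,0,0]],"jaw":[80,80,80,80]}' 40
python3 -c "
from h import *
cv2.imwrite('pics/w5.png',np.hstack([cv2.resize(r.get_image('wrist'),(400,300)),cv2.resize(r.get_image('side')[100:200,150:283],(400,300))]))"
```

```text
time_s: 7.2
ee_pos: [0.3835, 0.2096, -0.0052]
tool_rot: [0.809, 0.588, -0.001, -0.0]
force: [-0.6, -0.2, 0.1]
width: 0.0853
time_s: 7.6
ee_pos: [0.3844, 0.2099, -0.0113]
tool_rot: [0.809, 0.588, -0.0, -0.0]
force: [-0.2, 0.4, 0.2]
width: 0.0855
time_s: 8.0
ee_pos: [0.3847, 0.2099, -0.0103]
tool_rot: [0.809, 0.588, -0.0, 0.0]
force: [-2.5, -1.7, 8.1]
width: 0.0647
```

View pics/w5.png

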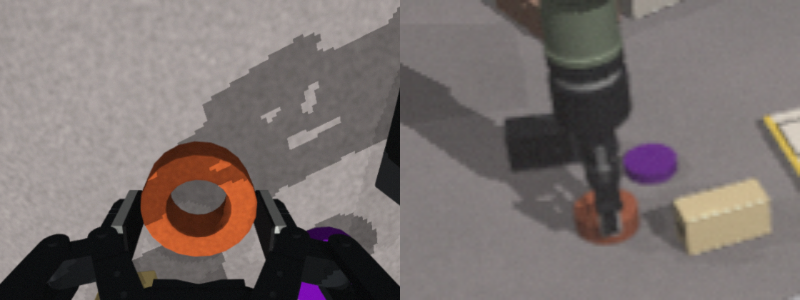

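Side view: the fingers straddle the ring, with the near tip just above the bench, and they stopped at 65 mm. I'll squeeze and lift a little.

```bash
python3 -m handwheel '{"offset":[[0,0,0],[0,0,0],[0,0,0],[0,0,10],[0,0,20],[0,0,30],[0,0,0]],"angular":[[0,0,0],[0,0,0],[0,0,0],[0,0,0],[0,0,0],[0,0,0],[0,0,0]],"jaw":[255,255,255,255,255,255,255]}' 40
python3 -c "
from h import *
cv2.imwrite('pics/w6.png',np.hstack([cv2.resize(r.get_image('wrist'),(400,300)),cv2.resize(r.get_image('side')[80:180,150:283],(400,300))]))"
```

```text
time_s: 8.8
ee_pos: [0.3882, 0.2112, 0.0527]
tool_rot: [0.809, 0.588, 0.004, 0.001]
force: [0.4, 1.1, -0.9]
width: 0.064
```

View pics/w6.png

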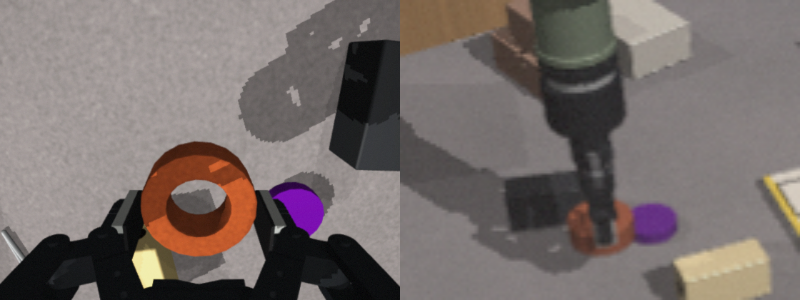

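Grasp holds and the ring is level. Now carry it over the blue round outline at (0.648, -0.117).

```bash
python3 -m handwheel '{"offset":[[24,-29,24],[24,-30,24],[24,-30,24],[24,-30,0],[24,-30,0],[24,-30,0],[24,-30,0],[24,-30,0],[24,-30,0],[24,-29,0],[24,-29,0],[0,0,0]],"angular":[[0,0,0],[0,0,0],[0,0,0],[0,0,0],[0,0,0],[0,0,0],[0,0,0],[0,0,0],[0,0,0],[0,0,0],[0,0,0],[0,0,0]],"jaw":[255,255,255,255,255,255,255,255,255,255,255,255]}' 40
python3 -m handwheel '{"offset":[[0,0,-45],[0,0,-45],[0,0,-17],[0,0,0],[0,0,0]],"angular":[[0,0,0],[0,0,0],[0,0,0],[0,0,0],[0,0,0]],"jaw":[255,255,255,255,255]}' 40; python3 -c "
from h import *
for i in range(2):
  v=RT('side');r.get_image('side');L=r.trace('side','blue_board');print(r.state()['ee_pos'],r.state()['width'])"
```

```text
time_s: 10.1
ee_pos: [0.6498, -0.1213, 0.1184]
tool_rot: [0.81, 0.586, -0.001, 0.0]
force: [0.4, 0.7, -1.3]
width: 0.0645
time_s: 10.6
ee_pos: [0.6489, -0.1169, 0.0143]
tool_rot: [0.809, 0.588, 0.0, 0.0]
force: [0.3, -0.1, -1.2]
width: 0.0645
[ 0.65091611 -0.11760572  0.01677797] 0.06444720167214699
[ 0.65082686 -0.11765925  0.01686963] 0.06447515232277343
```

```bash
python3 -m handwheel '{"offset":[[-2,0,-7],[0,0,-4],[0,0,0],[0,0,0]],"angular":[[0,0,0],[0,0,0],[0,0,0],[0,0,0]],"jaw":[255,255,255,255]}' 40; python3 -m handwheel '{"offset":[[0,0,-2],[0,0,-1],[0,0,0],[0,0,0]],"angular":[[0,0,0],[0,0,0],[0,0,0],[0,0,0]],"jaw":[255,255,255,255]}' 40
```

```text
time_s: 11.2
ee_pos: [0.6462, -0.117, 0.0025]
tool_rot: [0.809, 0.588, -0.0, -0.0]
force: [0.1, -0.4, -1.0]
width: 0.0646
time_s: 11.6
ee_pos: [0.6467, -0.1171, 0.0018]
tool_rot: [0.809, 0.588, -0.0, 0.0]
force: [-4.6, 1.0, 8.9]
width: 0.0643
```

```bash
python3 -m handwheel '{"offset":[[0,0,0],[0,0,0],[0,0,0],[0,0,0],[0,0,40],[0,0,45],[0,0,45],[0,0,45],[0,0,0],[0,0,0],[0,0,0]],"angular":[[0,0,0],[0,0,0],[0,0,0],[0,0,0],[0,0,0],[0,0,0],[0,0,0],[0,0,0],[0,0,0],[0,0,0],[0,0,0]],"jaw":[0,0,0,0,0,0,0,0,0,0,0]}' 40
python3 w.py drop_ring_c .646 -.117 .0245 0 pics/w7.png; python3 w.py blue_board .6573 -.1684 .006 .1746
python3 -m handwheel '{"offset":[[-28,-26,0],[-28,-26,0],[-28,-26,0],[-28,-26,0],[-27,-26,0],[-26,-25,0],[0,0,0],[0,0,0]],"angular":[[0,0,0],[0,0,0],[0,0,0],[0,0,0],[0,0,0],[0,0,0],[0,0,0],[0,0,0]],"jaw":[0,0,0,0,0,0,0,0]}' 40
python3 w.py amber_glass_c .4815 -.2722 .007 0 pics/w8.png; python3 w.py amber_glass_c .4815 -.2722 .007 0;python3 w.py green_glass_c .3864 -.2163 .007 0;python3 w.py orange_brick_c .3831 -.3418 .0225 .093 
python3 -c "
import cv2,numpy as np
cv2.imwrite('pics/w78.png',np.hstack([cv2.resize(cv2.imread(f'pics/w{i}.png'),(400,300)) for i in (7,8)]))"
```

```text
time_s: 12.7
ee_pos: [0.6453, -0.1167, 0.173]
tool_rot: [0.809, 0.588, -0.001, -0.001]
force: [0.4, 0.5, -0.3]
width: 0.0853
t 12.7 tcp [ 0.6453 -0.1167  0.173 ] yaw 1.257 tilt [-0.003   0.0009] w 0.0853 F [ 0.4  0.5 -0.3]
exp uv [277. 180.] got [273. 197.] 0.65
drop_ring_c xy [ 0.6461 -0.1171] yaw 0.01 cost 0.044 TCP->obj mm [ 0.8 -0.5]
t 12.8 tcp [ 0.6449 -0.1166  0.1721] yaw 1.257 tilt [-0.0046  0.0015] w 0.0856 F [ 0.4 -0.5 -0.6]
exp uv [229. 204.] got [222. 202.] 0.96
blue_board xy [ 0.6582 -0.17  ] yaw 0.177 cost 0.02 TCP->obj mm [ 13.3 -53.4]
time_s: 13.7
ee_pos: [0.4809, -0.2723, 0.1741]
tool_rot: [0.81, 0.587, 0.0, -0.001]
force: [0.4, -0.1, 0.1]
width: 0.0855
t 13.7 tcp [ 0.4809 -0.2723  0.1741] yaw 1.255 tilt [-0.0006  0.0012] w 0.0855 F [ 0.4 -0.1  0.1]
exp uv [278. 174.] got [276. 177.] 0.84
amber_glass_c xy [ 0.4831 -0.2723] yaw 0.085 cost 0.029 TCP->obj mm [ 2.2 -0. ]
t 13.8 tcp [ 0.4819 -0.2714  0.1743] yaw 1.257 tilt [-0.0002  0.0009] w 0.0857 F [-0.2  0.4  0.3]
exp uv [276. 173.] got [274. 172.] 0.88
amber_glass_c xy [ 0.4834 -0.2721] yaw 0.158 cost 0.051 TCP->obj mm [ 1.5 -0.7]
t 13.9 tcp [ 0.4822 -0.2712  0.1745] yaw 1.259 tilt [-0.0001  0.0004] w 0.0852 F [-0.   0.3 -0.5]
exp uv [305.  47.] got [304.  41.] 0.79
green_glass_c xy [ 0.3864 -0.2165] yaw 0.085 cost 0.038 TCP->obj mm [-95.8  54.7]
t 14.0 tcp [ 0.4822 -0.2712  0.1746] yaw 1.259 tilt [-0.0001  0.0002] w 0.0854 F [0.5 0.2 0.4]
exp uv [159.  92.] got [151.  90.] 0.92
orange_brick_c xy [ 0.3837 -0.3436] yaw 0.092 cost 0.032 TCP->obj mm [-98.4 -72.3]
```

View pics/w78.png

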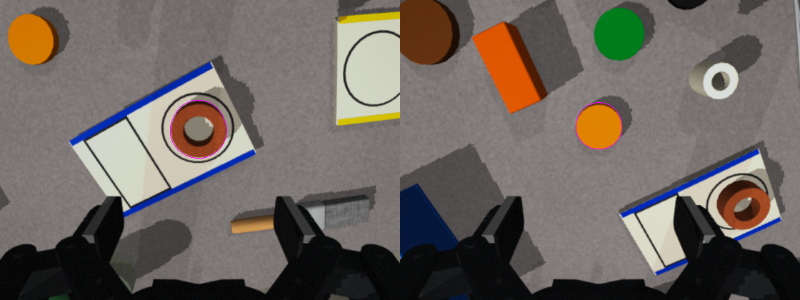

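Left panel: the ring sits inside the round outline, within about 3 mm of its centre. Right panel: amber at (600,126), with the small green, post and orange brick clear of the fingers. Now I go down on the amber glass.

```bash
python3 -m handwheel '{"offset":[[1,-1,-40],[0,0,-45],[0,0,-45],[0,0,-30],[0,0,-15],[0,0,-8],[0,0,0],[0,0,0]],"angular":[[0,0,0],[0,0,0],[0,0,0],[0,0,0],[0,0,0],[0,0,0],[0,0,0],[0,0,0]],"jaw":[0,0,0,0,0,0,0,0]}' 40
python3 -m handwheel '{"offset":[[0,0,0],[0,0,0],[0,0,-2],[0,0,0]],"angular":[[0,0,0],[0,0,0],[0,0,0],[0,0,0]],"jaw":[60,60,60,60]}' 40
python3 -m handwheel '{"offset":[[0,0,0],[0,0,0],[0,0,0]],"angular":[[0,0,0],[0,0,0],[0,0,0]],"jaw":[95,95,95]}' 40
```

```text
time_s: 14.9
ee_pos: [0.484, -0.2741, -0.0065]
tool_rot: [0.809, 0.588, 0.0, 0.002]
force: [-0.5, -0.0, 0.5]
width: 0.0853
time_s: 15.3
ee_pos: [0.4825, -0.2731, -0.01]
tool_rot: [0.809, 0.588, 0.0, 0.0]
force: [0.1, -0.2, 0.1]
width: 0.0656
time_s: 15.6
ee_pos: [0.4825, -0.273, -0.0101]
tool_rot: [0.809, 0.588, 0.0, -0.0]
force: [-1.9, 0.7, 1.1]
width: 0.0534
```

```bash
python3 -m handwheel '{"offset":[[0,0,0],[0,0,0],[0,0,-5],[0,0,-4],[0,0,0],[0,0,0]],"angular":[[0,0,0],[0,0,0],[0,0,0],[0,0,0],[0,0,0],[0,0,0]],"jaw":[40,40,40,40,40,40]}' 40
python3 -m handwheel '{"offset":[[0,0,0],[0,0,0],[0,0,0]],"angular":[[0,0,0],[0,0,0],[0,0,0]],"jaw":[95,95,95]}' 40
python3 -c "
from h import *
cv2.imwrite('pics/w9.png',np.hstack([cv2.resize(r.get_image('wrist'),(400,300)),cv2.resize(r.get_image('side')[200:300,270:403],(400,300))]))"
```

```text
time_s: 16.2
ee_pos: [0.4822, -0.2729, -0.0197]
tool_rot: [0.809, 0.588, -0.0, -0.0]
force: [1.8, -0.7, 0.1]
width: 0.0722
time_s: 16.5
ee_pos: [0.483, -0.2735, -0.0187]
tool_rot: [0.809, 0.588, 0.0, 0.001]
force: [-0.1, -0.0, 2.9]
width: 0.0547
```

View pics/w9.png

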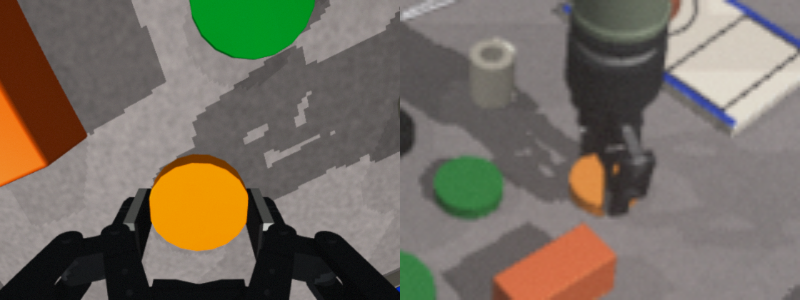

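The jaws stop at 55 mm on the disc; commanded free width would have been 53 mm. Both pads are on its rim, so I squeeze and lift gently.

```bash
python3 -m handwheel '{"offset":[[0,0,0],[0,0,0],[0,0,0],[0,0,0],[0,0,6],[0,0,6],[0,0,0],[0,0,0]],"angular":[[0,0,0],[0,0,0],[0,0,0],[0,0,0],[0,0,0],[0,0,0],[0,0,0],[0,0,0]],"jaw":[255,255,255,255,255,255,255,255]}' 50
python3 w.py amber_glass_c .4835 -.2725 .017 0
```

```text
time_s: 17.4
ee_pos: [0.4824, -0.273, -0.0072]
tool_rot: [0.809, 0.588, -0.0, 0.0]
force: [-0.4, 0.3, -0.3]
width: 0.0545
t 17.4 tcp [ 0.4824 -0.273  -0.0072] yaw 1.257 tilt [ 0. -0.] w 0.0545 F [-0.4  0.3 -0.3]
exp uv [279. 283.] got [277. 282.] 0.56
amber_glass_c xy [ 0.484  -0.2732] yaw 0.107 cost 0.026 TCP->obj mm [ 1.6 -0.2]
```

```bash
python3 -m handwheel '{"offset":[[0,0,25],[0,0,35],[0,0,35],[27,26,10],[27,26,0],[27,26,0],[27,26,0],[27,26,0],[27,26,0],[0,0,0],[0,0,0]],"angular":[[0,0,0],[0,0,0],[0,0,0],[0,0,0],[0,0,0],[0,0,0],[0,0,0],[0,0,0],[0,0,0],[0,0,0],[0,0,0]],"jaw":[255,255,255,255,255,255,255,255,255,255,255]}' 50
python3 -m handwheel '{"offset":[[0,0,-30],[0,0,-25],[0,0,-10],[0,0,0],[0,0,0],[0,0,0]],"angular":[[0,0,0],[0,0,0],[0,0,0],[0,0,0],[0,0,0],[0,0,0]],"jaw":[255,255,255,255,255,255]}' 50
python3 w.py amber_glass_c .646 -.117 .056 0
```

```text
time_s: 18.6
ee_pos: [0.6443, -0.1162, 0.097]
tool_rot: [0.808, 0.589, -0.001, -0.0]
force: [-0.6, 0.2, -0.9]
width: 0.0543
time_s: 19.2
ee_pos: [0.6458, -0.1179, 0.0347]
tool_rot: [0.809, 0.588, 0.001, 0.001]
force: [-0.1, -0.0, -0.0]
width: 0.0547
t 19.2 tcp [ 0.6458 -0.1179  0.0347] yaw 1.257 tilt [ 0.0032 -0.0011] w 0.0547 F [-0.1 -0.  -0. ]
exp uv [280. 278.] got [276. 283.] 0.85
amber_glass_c xy [ 0.6489 -0.1188] yaw 0.061 cost 0.023 TCP->obj mm [ 3.1 -0.9]
```

```bash
python3 -m handwheel '{"offset":[[-1,0,-8],[0,0,-4],[0,0,0],[0,0,0]],"angular":[[0,0,0],[0,0,0],[0,0,0],[0,0,0]],"jaw":[255,255,255,255]}' 50
python3 -m handwheel '{"offset":[[0,0,-2],[0,0,0],[0,0,0]],"angular":[[0,0,0],[0,0,0],[0,0,0]],"jaw":[255,255,255]}' 50
python3 -m handwheel '{"offset":[[0,0,-2],[0,0,0],[0,0,0]],"angular":[[0,0,0],[0,0,0],[0,0,0]],"jaw":[255,255,255]}' 50
```

```text
time_s: 19.7
ee_pos: [0.6431, -0.1169, 0.0203]
tool_rot: [0.809, 0.588, -0.0, -0.0]
force: [-0.1, 0.4, -1.2]
width: 0.0546
time_s: 20.0
ee_pos: [0.6435, -0.1171, 0.0188]
tool_rot: [0.809, 0.588, -0.0, 0.0]
force: [0.1, 0.1, -0.1]
width: 0.0543
time_s: 20.3
ee_pos: [0.6438, -0.1171, 0.0185]
tool_rot: [0.809, 0.588, 0.0, 0.0]
force: [-3.1, 1.0, 6.4]
width: 0.0545
```

```bash
python3 -m handwheel '{"offset":[[0,0,0],[0,0,0],[0,0,0],[0,0,0],[0,0,20],[0,0,40],[0,0,45],[0,0,45],[0,0,33],[0,0,0],[0,0,0]],"angular":[[0,0,0],[0,0,0],[0,0,0],[0,0,0],[0,0,0],[0,0,0],[0,0,0],[0,0,0],[0,0,0],[0,0,0],[0,0,0]],"jaw":[60,60,60,0,0,0,0,0,0,0,0]}' 50
python3 w.py amber_glass_c .646 -.117 .044 0 pics/w10.png;python3 w.py drop_ring_c .646 -.117 .0245 0
python3 -m handwheel '{"offset":[[-37,-14,0],[-37,-14,0],[-37,-14,0],[-37,-14,0],[-37,-14,0],[-37,-14,0],[-37,-14,0],[0,0,0],[0,0,0]],"angular":[[0,0,0],[0,0,0],[0,0,0],[0,0,0],[0,0,0],[0,0,0],[0,0,0],[0,0,0],[0,0,0]],"jaw":[0,0,0,0,0,0,0,0,0]}' 40
python3 w.py green_glass_c .3864 -.2163 .007 0; python3 w.py green_glass_c .3864 -.2163 .007 0 pics/w11.png
python3 -c "
import cv2,numpy as np
cv2.imwrite('pics/w1011.png',np.hstack([cv2.resize(cv2.imread(f'pics/w{i}.png'),(400,300)) for i in (10,11)]))"
```

```text
time_s: 21.4
ee_pos: [0.6441, -0.1173, 0.201]
tool_rot: [0.809, 0.588, 0.001, 0.001]
force: [-1.1, -0.2, -0.9]
width: 0.0855
t 21.4 tcp [ 0.6441 -0.1173  0.201 ] yaw 1.257 tilt [ 0.0024 -0.0008] w 0.0855 F [-1.1 -0.2 -0.9]
exp uv [278. 178.] got [274. 176.] 0.66
amber_glass_c xy [ 0.6449 -0.1173] yaw -0.051 cost 0.051 TCP->obj mm [ 0.8 -0. ]
t 21.5 tcp [ 0.6423 -0.1167  0.1977] yaw 1.257 tilt [-0.0034  0.0011] w 0.0853 F [-0.8  0.5 -0.8]
exp uv [278. 176.] got [283. 148.] 0.83
drop_ring_c xy [ 0.646 -0.117] yaw 0.076 cost 0.894 TCP->obj mm [ 3.7 -0.3]
time_s: 22.5
ee_pos: [0.3838, -0.215, 0.1989]
tool_rot: [0.809, 0.587, 0.0, -0.001]
force: [0.5, -0.5, 0.1]
width: 0.0855
t 22.5 tcp [ 0.3838 -0.215   0.1989] yaw 1.255 tilt [-0.0007  0.0013] w 0.0855 F [ 0.5 -0.5  0.1]
exp uv [277. 171.] got [275. 166.] 0.91
green_glass_c xy [ 0.3864 -0.2161] yaw 0.039 cost 0.044 TCP->obj mm [ 2.6 -1.2]
t 22.6 tcp [ 0.385  -0.2148  0.1994] yaw 1.257 tilt [-0.0001  0.0007] w 0.0855 F [-0.4  0.8 -0.7]
exp uv [276. 169.] got [276. 167.] 0.87
green_glass_c xy [ 0.3864 -0.2163] yaw 0.001 cost 0.029 TCP->obj mm [ 1.4 -1.5]
```

View pics/w1011.png

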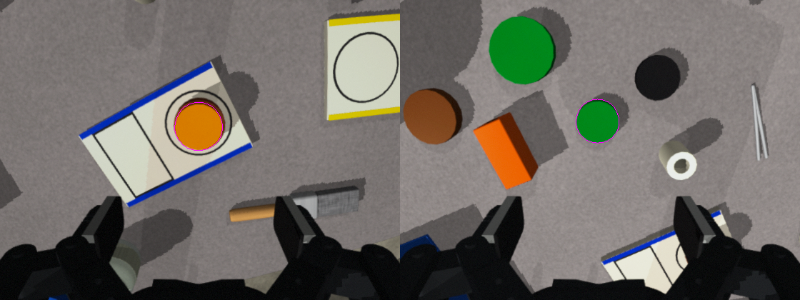

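Left: amber is centred on the ring. Right: the small green disc at (597,121) lies under the tool, with black, the post and the orange brick clear of the fingers. Grasp it.

```bash
python3 -m handwheel '{"offset":[[0,-1,-40],[0,0,-45],[0,0,-45],[0,0,-45],[0,0,-25],[0,0,-13],[0,0,-7],[0,0,0],[0,0,0],[0,0,0]],"angular":[[0,0,0],[0,0,0],[0,0,0],[0,0,0],[0,0,0],[0,0,0],[0,0,0],[0,0,0],[0,0,0],[0,0,0]],"jaw":[0,0,0,0,0,0,0,0,40,40]}' 50
python3 -m handwheel '{"offset":[[0,0,0],[0,0,0],[0,0,0]],"angular":[[0,0,0],[0,0,0],[0,0,0]],"jaw":[95,95,95]}' 50
python3 -m handwheel '{"offset":[[0,0,0],[0,0,0],[0,0,0],[0,0,0],[0,0,6],[0,0,6],[0,0,0],[0,0,0]],"angular":[[0,0,0],[0,0,0],[0,0,0],[0,0,0],[0,0,0],[0,0,0],[0,0,0],[0,0,0]],"jaw":[255,255,255,255,255,255,255,255]}' 50
python3 w.py green_glass_c .386 -.2165 .017 0
```

```text
time_s: 23.7
ee_pos: [0.3857, -0.2168, -0.0192]
tool_rot: [0.809, 0.588, 0.0, 0.001]
force: [-0.5, -0.5, -0.4]
width: 0.0721
time_s: 24.0
ee_pos: [0.3853, -0.2167, -0.0187]
tool_rot: [0.809, 0.588, 0.0, 0.001]
force: [-1.7, 2.9, 8.0]
width: 0.0549
time_s: 24.8
ee_pos: [0.3847, -0.2162, -0.0079]
tool_rot: [0.809, 0.588, 0.0, 0.0]
force: [-0.5, 0.4, -0.3]
width: 0.0543
t 24.8 tcp [ 0.3847 -0.2162 -0.0079] yaw 1.257 tilt [ 0.0006 -0.0005] w 0.0543 F [-0.5  0.4 -0.3]
exp uv [278. 285.] got [476. 143.] 0.83
green_glass_c xy [ 0.386  -0.2165] yaw 0.0 cost 1.0 TCP->obj mm [ 1.3 -0.3]
```

```bash
python3 -m handwheel '{"offset":[[0,0,25],[0,0,35],[0,0,40],[10,12,15],[26,33,0],[26,33,0],[26,33,0],[26,33,0],[26,33,0],[26,33,0],[26,33,0],[26,33,0]],"angular":[[0,0,0],[0,0,0],[0,0,0],[0,0,0],[0,0,0],[0,0,0],[0,0,0],[0,0,0],[0,0,0],[0,0,0],[0,0,0],[0,0,0]],"jaw":[255,255,255,255,255,255,255,255,255,255,255,255]}' 50
python3 -m handwheel '{"offset":[[26,33,0],[14,20,0],[0,0,-20],[0,0,-30],[0,0,-15],[0,0,0],[0,0,0],[0,0,0]],"angular":[[0,0,0],[0,0,0],[0,0,0],[0,0,0],[0,0,0],[0,0,0],[0,0,0],[0,0,0]],"jaw":[255,255,255,255,255,255,255,255]}' 50
python3 w.py green_glass_c .646 .114 .063 0; python3 w.py yellow_board .6531 .1655 .006 -.1693
```

```text
time_s: 26.1
ee_pos: [0.6028, 0.0615, 0.1059]
tool_rot: [0.809, 0.588, -0.001, -0.0]
force: [0.3, -1.6, -0.2]
width: 0.0542
time_s: 26.9
ee_pos: [0.6439, 0.1127, 0.0435]
tool_rot: [0.809, 0.588, 0.001, 0.001]
force: [1.0, -1.1, -0.7]
width: 0.0544
t 26.9 tcp [0.6439 0.1127 0.0435] yaw 1.257 tilt [0.003  0.0001] w 0.0544 F [ 1.  -1.1 -0.7]
exp uv [282. 279.] got [277. 281.] 0.59
green_glass_c xy [0.6478 0.1114] yaw 0.133 cost 0.045 TCP->obj mm [ 3.9 -1.3]
t 27.0 tcp [0.644  0.1128 0.0437] yaw 1.257 tilt [0.0034 0.0002] w 0.0548 F [ 0.9  0.1 -0.8]
exp uv [369. 214.] got [406. 181.] 0.73
yellow_board xy [0.6542 0.1669] yaw -0.189 cost 0.206 TCP->obj mm [10.2 54.1]
```

```bash
python3 -m handwheel '{"offset":[[-2,2,-20],[0,0,-15],[0,0,-8],[0,0,-3],[0,0,0],[0,0,0]],"angular":[[0,0,0],[0,0,0],[0,0,0],[0,0,0],[0,0,0],[0,0,0]],"jaw":[255,255,255,255,255,255]}' 50
python3 -m handwheel '{"offset":[[0,0,-2],[0,0,0],[0,0,0]],"angular":[[0,0,0],[0,0,0],[0,0,0]],"jaw":[255,255,255]}' 50
python3 -m handwheel '{"offset":[[0,0,-2],[0,0,0],[0,0,0]],"angular":[[0,0,0],[0,0,0],[0,0,0]],"jaw":[255,255,255]}' 50
```

```text
time_s: 27.7
ee_pos: [0.6411, 0.1149, -0.0037]
tool_rot: [0.809, 0.588, 0.0, 0.0]
force: [-0.8, 0.1, -0.2]
width: 0.0544
time_s: 28.0
ee_pos: [0.6407, 0.1149, -0.0059]
tool_rot: [0.809, 0.588, 0.0, 0.0]
force: [-0.9, 0.8, -0.9]
width: 0.0543
time_s: 28.3
ee_pos: [0.641, 0.115, -0.0066]
tool_rot: [0.809, 0.588, 0.0, 0.0]
force: [-3.0, -0.3, 4.9]
width: 0.0544
```

```bash
python3 -m handwheel '{"offset":[[0,0,0],[0,0,0],[0,0,0],[0,0,0],[0,0,20],[0,0,45],[0,0,48],[0,0,48],[0,0,47],[0,0,0],[0,0,0]],"angular":[[0,0,0],[0,0,0],[0,0,0],[0,0,0],[0,0,0],[0,0,0],[0,0,0],[0,0,0],[0,0,0],[0,0,0],[0,0,0]],"jaw":[60,60,60,0,0,0,0,0,0,0,0]}' 60
python3 w.py green_glass_c .644 .114 .019 0;python3 w.py yellow_board .6531 .1655 .006 -.1693
python3 -m handwheel '{"offset":[[-40,5,0],[-41,5,0],[-41,5,0],[-41,4,0],[0,0,0],[0,0,0]],"angular":[[0,0,0.07],[0,0,0.07],[0,0,0],[0,0,0],[0,0,0],[0,0,0]],"jaw":[0,0,0,0,0,0]}' 60
python3 w.py cream_brick_c .4770 .1346 .0225 -.16;python3 w.py cream_brick_c .4770 .1346 .0225 -.16
```

```text
time_s: 29.4
ee_pos: [0.6417, 0.115, 0.2021]
tool_rot: [0.809, 0.588, 0.002, 0.001]
force: [-0.1, -0.4, -0.3]
width: 0.0854
t 29.4 tcp [0.6417 0.115  0.2021] yaw 1.257 tilt [0.0045 0.0002] w 0.0854 F [-0.1 -0.4 -0.3]
missed
t 29.5 tcp [0.6393 0.1149 0.1979] yaw 1.257 tilt [-0.0033 -0.0001] w 0.0851 F [-0.5 -0.1 -1.2]
missed
time_s: 30.2
ee_pos: [0.4761, 0.134, 0.1984]
tool_rot: [0.766, 0.643, -0.001, -0.001]
force: [0.7, -0.1, -0.0]
width: 0.0855
t 30.2 tcp [0.4761 0.134  0.1984] yaw 1.398 tilt [-0.0021 -0.0003] w 0.0855 F [ 0.7 -0.1 -0. ]
exp uv [278. 172.] got [277. 174.] 0.76
cream_brick_c xy [0.4795 0.1336] yaw -0.154 cost 0.067 TCP->obj mm [ 3.3 -0.4]
t 30.3 tcp [0.4785 0.1338 0.1996] yaw 1.397 tilt [ 0.0004 -0.0001] w 0.0858 F [ 1.   0.2 -0.4]
exp uv [278. 169.] got [278. 169.] 0.63
cream_brick_c xy [0.4782 0.1341] yaw -0.147 cost 0.038 TCP->obj mm [-0.2  0.3]
```

```bash
python3 -m handwheel '{"offset":[[0,0,-45],[0,0,-45],[0,0,-45],[0,0,-40],[0,0,-20],[0,0,-12],[0,0,-3],[0,0,0],[0,0,0]],"angular":[[0,0,0.02],[0,0,0],[0,0,0],[0,0,0],[0,0,0],[0,0,0],[0,0,0],[0,0,0],[0,0,0]],"jaw":[0,0,0,0,0,0,0,50,50]}' 60
python3 -m handwheel '{"offset":[[0,0,0],[0,0,0],[0,0,0],[0,0,0],[0,0,0],[0,0,8],[0,0,8],[0,0,0]],"angular":[[0,0,0],[0,0,0],[0,0,0],[0,0,0],[0,0,0],[0,0,0],[0,0,0],[0,0,0]],"jaw":[255,255,255,255,255,255,255,255]}' 60
```

```text
time_s: 31.3
ee_pos: [0.4794, 0.1341, -0.0088]
tool_rot: [0.759, 0.651, 0.001, 0.001]
force: [-0.3, -0.1, 0.1]
width: 0.0687
time_s: 32.1
ee_pos: [0.4784, 0.134, 0.007]
tool_rot: [0.759, 0.651, 0.001, 0.001]
force: [-0.0, 1.4, -1.1]
width: 0.0393
```

```bash
python3 -m handwheel '{"offset":[[0,0,30],[0,0,40],[0,0,40],[21,-39,5],[21,-39,0],[21,-39,0],[21,-39,0],[21,-39,0],[21,-39,0],[21,-40,0],[21,-40,0],[21,-40,0]],"angular":[[0,0,0],[0,0,0],[0,0,0],[0,0,0.11],[0,0,0.11],[0,0,0.107],[0,0,0],[0,0,0],[0,0,0],[0,0,0],[0,0,0],[0,0,0]],"jaw":[255,255,255,255,255,255,255,255,255,255,255,255]}' 60
python3 -m handwheel '{"offset":[[0,0,0],[0,0,-30],[0,0,-40],[0,0,-20],[0,0,-10],[0,0,0],[0,0,0]],"angular":[[0,0,0],[0,0,0],[0,0,0],[0,0,0],[0,0,0],[0,0,0],[0,0,0]],"jaw":[255,255,255,255,255,255,255]}' 60
python3 w.py cream_brick_c .668 -.2202 .06 .177
```

```text
time_s: 33.3
ee_pos: [0.6666, -0.2215, 0.12]
tool_rot: [0.643, 0.766, -0.0, -0.001]
force: [1.3, 1.3, -1.3]
width: 0.0392
time_s: 34.0
ee_pos: [0.6674, -0.2202, 0.022]
tool_rot: [0.643, 0.766, 0.0, 0.001]
force: [-0.3, -0.4, -1.8]
width: 0.0391
t 34.0 tcp [ 0.6674 -0.2202  0.022 ] yaw 1.744 tilt [ 0.0018 -0.0008] w 0.0391 F [-0.3 -0.4 -1.8]
exp uv [277. 300.] got [279. 277.] 0.66
cream_brick_c xy [ 0.6662 -0.2199] yaw 0.169 cost 0.167 TCP->obj mm [-1.2  0.2]
```

```bash
python3 -m handwheel '{"offset":[[0,0,-9],[0,0,-6],[0,0,-2],[0,0,0],[0,0,0]],"angular":[[0,0,0],[0,0,0],[0,0,0],[0,0,0],[0,0,0]],"jaw":[255,255,255,255,255]}' 60
python3 -m handwheel '{"offset":[[0,0,-2],[0,0,0],[0,0,0]],"angular":[[0,0,0],[0,0,0],[0,0,0]],"jaw":[255,255,255]}' 60
```

```text
time_s: 34.6
ee_pos: [0.6665, -0.2201, 0.0036]
tool_rot: [0.643, 0.766, -0.0, -0.0]
force: [-0.1, -0.4, -1.2]
width: 0.0392
time_s: 34.9
ee_pos: [0.6668, -0.2203, 0.0032]
tool_rot: [0.643, 0.766, 0.0, 0.0]
force: [-2.5, 0.3, 5.4]
width: 0.0387
```

```bash
python3 -m handwheel '{"offset":[[0,0,0],[0,0,0],[0,0,0],[0,0,20],[0,0,40],[0,0,46],[0,0,46],[0,0,46],[0,0,0],[0,0,0]],"angular":[[0,0,0],[0,0,0],[0,0,0],[0,0,0],[0,0,0],[0,0,0],[0,0,0],[0,0,0],[0,0,0],[0,0,0]],"jaw":[60,60,60,60,60,60,60,0,0,0]}' 60
python3 w.py cream_brick_c .667 -.2202 .0345 .177 pics/w12.png
python3 -m handwheel '{"offset":[[-40,-18,0],[-40,-18,0],[-40,-18,0],[-41,-18,0],[-41,-17,0],[-41,-17,0],[-40,-17,0],[0,0,0],[0,0,0]],"angular":[[0,0,-0.04],[0,0,-0.04],[0,0,0],[0,0,0],[0,0,0],[0,0,0],[0,0,0],[0,0,0],[0,0,0]],"jaw":[0,0,0,0,0,0,0,0,0]}' 60
for i in 1 2; do python3 w.py orange_brick_c .3837 -.3436 .0225 .092 pics/w13.png; done
python3 -c "
import cv2,numpy as np
cv2.imwrite('pics/w1213.png',np.hstack([cv2.resize(cv2.imread(f'pics/w{i}.png'),(400,300)) for i in (12,13)]))"
```

```text
time_s: 35.9
ee_pos: [0.6677, -0.2206, 0.2023]
tool_rot: [0.643, 0.766, 0.001, 0.002]
force: [0.2, -0.5, -0.5]
width: 0.0852
t 35.9 tcp [ 0.6677 -0.2206  0.2023] yaw 1.744 tilt [ 0.0043 -0.002 ] w 0.0852 F [ 0.2 -0.5 -0.5]
exp uv [279. 172.] got [280. 173.] 0.81
cream_brick_c xy [ 0.6665 -0.2201] yaw 0.175 cost 0.041 TCP->obj mm [-1.2  0.5]
time_s: 36.9
ee_pos: [0.3822, -0.3424, 0.1978]
tool_rot: [0.674, 0.738, 0.001, -0.002]
force: [0.8, 0.0, 0.3]
width: 0.0857
t 36.9 tcp [ 0.3822 -0.3424  0.1978] yaw 1.662 tilt [-0.0018  0.0033] w 0.0857 F [0.8 0.  0.3]
exp uv [275. 173.] got [275. 173.] 0.83
orange_brick_c xy [ 0.3849 -0.3437] yaw 0.085 cost 0.072 TCP->obj mm [ 2.7 -1.3]
t 37.0 tcp [ 0.3838 -0.3422  0.1985] yaw 1.665 tilt [-0.0009  0.0021] w 0.0854 F [ 0.6  0.4 -0.1]
exp uv [276. 171.] got [274. 170.] 0.55
orange_brick_c xy [ 0.3833 -0.3446] yaw 0.076 cost 0.039 TCP->obj mm [-0.6 -2.3]
```

View pics/w1213.png

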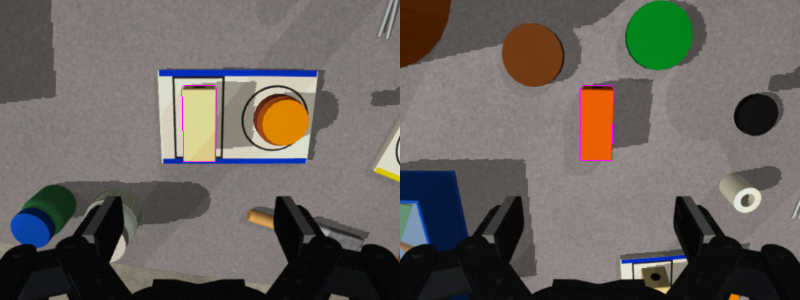

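Left: the cream brick is inside its rectangle with amber on the ring beside it. Right: the orange brick at (597,123) is under the tool with clear sides.

```bash
python3 -m handwheel '{"offset":[[0,-1,-45],[0,0,-45],[0,0,-45],[0,0,-40],[0,0,-20],[0,0,-12],[0,0,-3],[0,0,0],[0,0,0]],"angular":[[0,0,0],[0,0,0],[0,0,0],[0,0,0],[0,0,0],[0,0,0],[0,0,0],[0,0,0],[0,0,0]],"jaw":[0,0,0,0,0,0,0,50,50]}' 80
python3 -m handwheel '{"offset":[[0,0,0],[0,0,0],[0,0,0],[0,0,0],[0,0,0],[0,0,8],[0,0,8],[0,0,0]],"angular":[[0,0,0],[0,0,0],[0,0,0],[0,0,0],[0,0,0],[0,0,0],[0,0,0],[0,0,0]],"jaw":[255,255,255,255,255,255,255,255]}' 80
```

```text
time_s: 38.0
ee_pos: [0.3848, -0.3452, -0.0087]
tool_rot: [0.673, 0.739, -0.0, 0.002]
force: [-0.6, -0.2, -0.2]
width: 0.0686
time_s: 38.8
ee_pos: [0.3839, -0.3446, 0.0068]
tool_rot: [0.673, 0.739, -0.0, 0.001]
force: [-0.3, -0.6, -1.9]
width: 0.0389
```

```bash
python3 -m handwheel '{"offset":[[0,0,30],[0,0,40],[0,0,40],[20,40,5],[20,40,0],[20,40,0],[20,40,0],[20,40,0],[20,40,0],[20,40,0],[20,40,0],[20,40,0]],"angular":[[0,0,0],[0,0,0],[0,0,0],[0,0,-0.087],[0,0,-0.087],[0,0,-0.088],[0,0,0],[0,0,0],[0,0,0],[0,0,0],[0,0,0],[0,0,0]],"jaw":[255,255,255,255,255,255,255,255,255,255,255,255]}' 80
python3 -m handwheel '{"offset":[[20,40,0],[20,40,0],[20,40,0],[20,40,0],[19,41,0],[0,0,0],[0,0,0],[0,0,0]],"angular":[[0,0,0],[0,0,0],[0,0,0],[0,0,0],[0,0,0],[0,0,0],[0,0,0],[0,0,0]],"jaw":[255,255,255,255,255,255,255,255]}' 80
python3 w.py orange_brick_c .662 .217 .155 -.17; python3 w.py green_glass_c .644 .114 .019 0
python3 - <<'E'
from h import *
n='yellow_board';obs=[]
for c in("scene","side"):
    r.get_image(c); L=r.trace(c,'green_glass_c'); print(c,[(np.round(d['uv']),round(d['conf'],2)) for d in L])
    g=(248,291) if c=='scene' else (303,160)
    L=[d for d in L if np.hypot(*(np.array(d['uv'])-g))<20]
    if L: obs.append((fill(L[0]['mask']),RT(c)))
if obs: print(fit('green_glass_c',obs,[[.644,.114,.019,0]]))
E
```

```text
time_s: 40.0
ee_pos: [0.5634, 0.0178, 0.1203]
tool_rot: [0.764, 0.645, -0.0, -0.0]
force: [1.1, -1.1, -3.0]
width: 0.0391
time_s: 40.8
ee_pos: [0.6615, 0.2159, 0.1198]
tool_rot: [0.764, 0.645, -0.001, -0.0]
force: [-0.2, -0.4, -2.1]
width: 0.039
t 40.8 tcp [0.6615 0.2159 0.1198] yaw 1.402 tilt [-0.0021 -0.001 ] w 0.039 F [-0.2 -0.4 -2.1]
exp uv [280. 296.] got [277. 279.] 0.86
orange_brick_c xy [0.6607 0.2161] yaw -0.173 cost 0.141 TCP->obj mm [-0.8  0.2]
t 40.9 tcp [0.6619 0.2154 0.1205] yaw 1.4 tilt [-0.0011 -0.0005] w 0.0391 F [-0.  -0.1 -2.5]
exp uv [140. 194.] got [138. 187.] 0.69
green_glass_c xy [0.6423 0.1147] yaw 0.042 cost 0.04 TCP->obj mm [ -19.7 -100.7]
scene [(array([247., 131.]), 0.6), (array([256., 322.]), 0.58), (array([286., 158.]), 0.5)]
side [(array([262., 298.]), 0.94), (array([316., 340.]), 0.93), (array([267., 242.]), 0.79), (array([308., 158.]), 0.52)]
(array([0.64166414, 0.11742288, 0.017664  , 0.17226856]), np.float64(0.08502024291497978))
```

```bash
python3 -m handwheel '{"offset":[[0,1,-30],[0,0,-40],[0,0,-25],[0,0,-12],[0,0,-6],[0,0,-3],[0,0,0],[0,0,0],[0,0,0]],"angular":[[0,0,0],[0,0,0],[0,0,0],[0,0,0],[0,0,0],[0,0,0],[0,0,0],[0,0,0],[0,0,0]],"jaw":[255,255,255,255,255,255,255,255,255]}' 80
python3 -m handwheel '{"offset":[[0,0,-2],[0,0,0],[0,0,0]],"angular":[[0,0,0],[0,0,0],[0,0,0]],"jaw":[255,255,255]}' 80
```

```text
time_s: 42.1
ee_pos: [0.6637, 0.2182, 0.0065]
tool_rot: [0.764, 0.645, 0.001, 0.001]
force: [-0.7, -0.3, -3.0]
width: 0.0391
time_s: 42.4
ee_pos: [0.663, 0.218, 0.0034]
tool_rot: [0.764, 0.645, 0.001, 0.0]
force: [0.0, 0.3, -1.1]
width: 0.0388
```

```bash
python3 -m handwheel '{"offset":[[0,0,-2],[0,0,0],[0,0,0]],"angular":[[0,0,0],[0,0,0],[0,0,0]],"jaw":[255,255,255]}' 80
python3 -m handwheel '{"offset":[[0,0,0],[0,0,0],[0,0,0],[0,0,20],[0,0,40],[0,0,46],[0,0,46],[0,0,46],[-20,-10,0],[-20,-10,0],[0,0,0],[0,0,0]],"angular":[[0,0,0],[0,0,0],[0,0,0],[0,0,0],[0,0,0],[0,0,0],[0,0,0],[0,0,0],[0,0,0],[0,0,0],[0,0,0],[0,0,0]],"jaw":[60,60,60,60,60,60,60,60,60,60,60,60]}' 80
python3 w.py yellow_board .6531 .1655 .006 -.1693;python3 w.py green_glass_c .643 .115 .019 0;python3 w.py orange_brick_c .662 .217 .0345 -.17 pics/w14.png
```

```text
time_s: 42.7
ee_pos: [0.663, 0.2181, 0.0033]
tool_rot: [0.764, 0.645, 0.0, 0.0]
force: [-4.0, -0.4, 7.5]
width: 0.0391
time_s: 43.9
ee_pos: [0.6225, 0.1979, 0.1986]
tool_rot: [0.764, 0.645, 0.0, -0.0]
force: [0.1, -0.0, 0.4]
width: 0.0652
t 43.9 tcp [0.6225 0.1979 0.1986] yaw 1.402 tilt [0.0002 0.0002] w 0.0652 F [ 0.1 -0.   0.4]
exp uv [251. 202.] got [246. 190.] 0.9
yellow_board xy [0.6546 0.1664] yaw -0.184 cost 0.193 TCP->obj mm [ 32.1 -31.5]
t 44.0 tcp [0.6231 0.1981 0.1985] yaw 1.402 tilt [0.0002 0.0002] w 0.0654 F [ 0.1 -0.1  0.2]
exp uv [197. 204.] got [193. 200.] 0.86
green_glass_c xy [0.643 0.115] yaw 0.151 cost 0.063 TCP->obj mm [ 19.9 -83.1]
t 44.1 tcp [0.6231 0.1982 0.1984] yaw 1.402 tilt [0. 0.] w 0.0653 F [ 0.3 -0.4 -0.2]
exp uv [304. 211.] got [307. 212.] 0.56
orange_brick_c xy [0.6631 0.2178] yaw -0.163 cost 0.031 TCP->obj mm [40.  19.7]
```

View pics/w14.png

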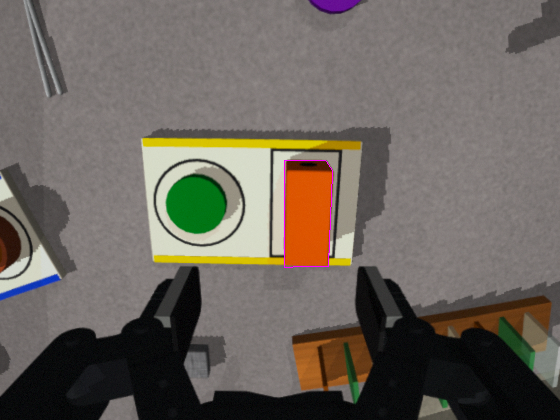

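Green sits inside the circle at (197,204) and the orange brick inside its rectangle at (307,212). Last, a full check from the fixed cameras before handing in.

```bash
sed -e "s/'drop_ring_c':((356,270),(219,172))/'drop_ring_c':((205,233),(352,202))/;s/'amber_glass_c':((230,182),(338,261))/'amber_glass_c':((205,224),(352,196))/;s/'green_glass_c':((266,180),(293,262))/'green_glass_c':((249,290),(306,160))/;s/'cream_brick_c':((309,263),(257,172))/'cream_brick_c':((182,207),(385,218))/;s/'orange_brick_c':((245,155),(322,294))/'orange_brick_c':((268,322),(294,138))/;s/m.json/m2.json/;s/<14/<18/" m.py > m2.py; python3 m2.py
python3 - <<'E'
import json,numpy as np,cv2
a=json.load(open('m.json'));b=json.load(open('m2.json'))
for k in('violet_glass_c','grey_brick_c','kiln_post_c'):
    if k in b: print(k,'moved mm',(1000*np.hypot(*(np.array(a[k])-b[k])[:2])).round(1))
for B,ks,yaw in(('blue_board',('drop_ring_c','amber_glass_c','cream_brick_c'),.1746),('yellow_board',('green_glass_c','orange_brick_c'),-.169)):
    c,s=np.cos(yaw),np.sin(yaw)
    for k in ks:
        if k in b:
            d=np.array(b[k])-a[B]; print(k,'in',B,np.round([1000*(c*d[0]+s*d[1]),1000*(-s*d[0]+c*d[1])],1))
p=cv2.imread('pics/scene.png')[150:370,130:430];q=cv2.imread('pics/side.png')[90:250,170:420]
cv2.imwrite('pics/end.png',np.hstack([cv2.resize(p,(400,400)),cv2.resize(q,(400,400))]))
E
```

```text
drop_ring_c [ 0.6453 -0.1171  0.0033  0.4091] cost 1.165 h 0.0125 reach 0.656
amber_glass_c [ 0.6345 -0.1403  0.0179 -0.3886] cost 0.944 h 0.007 reach 0.65
green_glass_c [0.6413 0.1169 0.0177 0.0205] cost 0.2 h 0.007 reach 0.652
violet_glass_c [0.4667 0.2745 0.0057 0.1724] cost 0.297 h 0.007 reach 0.541
kiln_post_c scene missed
kiln_post_c [ 0.4669 -0.1259  0.02    0.1826] cost 0.148 h 0.025 reach 0.484
blue_board [ 0.6563 -0.1705  0.0062  0.1681] cost 0.727 h 0.006 reach 0.678
yellow_board [ 0.6531  0.1671  0.0046 -0.1779] cost 0.301 h 0.006 reach 0.674
cream_brick_c [ 0.6657 -0.2203  0.0332  3.3788] cost 0.225 h 0.0225 reach 0.701
orange_brick_c [0.6622 0.2165 0.0325 2.996 ] cost 0.173 h 0.0225 reach 0.697
grey_brick_c [0.3825 0.3542 0.022  2.791 ] cost 0.203 h 0.0225 reach 0.521
violet_glass_c moved mm 2.6
grey_brick_c moved mm 0.8
kiln_post_c moved mm 3.9
drop_ring_c in blue_board [-2.9 52.6]
amber_glass_c in blue_board [-17.6  31.6]
cream_brick_c in blue_board [ -0.7 -52.6]
green_glass_c in yellow_board [ -3.5 -49.9]
orange_brick_c in yellow_board [ 0.3 51.8]
```

View pics/end.png

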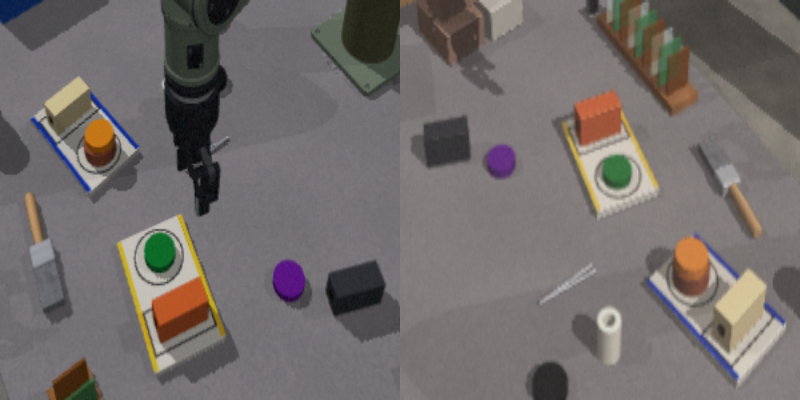

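Both fixed views show both boards complete. The amber fit here is poor (cost 0.94, a bad mask), but the wrist fit put amber within about 2 mm of the ring's axis and both pictures agree. Handing in.

```bash
python3 -c "
from plant import r
print(r.state()['time_s'],r.close_job())"
```

```text
the job is handed in; nothing more can be done
45.3 None
```

Both boards are made up and the job was handed in at 45.3 s; no verdict is reported. The gripper stood about 0.2 m above the boards, touching nothing.

| Piece | Offset from its target in the board's x, y (last check) |
|---|---|
| Drop ring | about -3, +1 mm (wrist camera), inside the round outline |
| Amber glass | within about 2 mm of the ring's axis (wrist camera after release) |
| Cream brick | -0.7, -0.6 mm, and aligned with the outline |
| Green glass (the smaller green disc) | about -3.5, +2 mm |
| Orange brick | about 0, 0 mm, and aligned with the outline |

The violet glass, grey brick and kiln post measured 1–4 mm from their first fits, which is within the measuring noise. I never touched them.

**Checks that failed or disagreed:**
- **First ring grasp:** it closed over the ring without catching it. The fingertips ended about 20 mm higher than the stated tool point, so I went lower on every later grasp. The first try on the amber glass was also too high and was redone.
- **Last fixed-camera fits:** the fits for the amber glass, ring and blue board were unreliable (costs 0.7–1.2 from poor masks; the amber one gave a position off the ring). The kiln post was missed in the scene view, so its figure rests on the side view alone. For the ring and amber I relied on the earlier wrist fits and the final pictures, which show the amber glass seated on the ring.

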